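# Slide the flat tins into their matching nests and shut the dust cover

## Robot

A 6-joint arm with a two-finger parallel gripper is mounted at the origin on the work surface. World frame = base frame: x ahead of the robot, y to its left, z up, the work surface at z = 0. Lengths are in m, angles in degrees, forces in N, time in s.
With the tool pointing down it reaches from about 0.35 to 1 m from the base axis. Payload 7.1 kg.
Tool frame: the origin (TCP) lies midway between the tips of the shut fingers; the grasp point (between the pads) lies 19 mm behind it; y points along the fingers, z is the direction in which the jaws open and shut, and the axes are right-handed (so a half turn about y gives the same grasp; the last joint's range is limited). The gripper opens to 85 mm and grips with 20 to 120 N. Pads are 22 mm wide; open, the fingers measure 114 mm over their backs; the gripper's body (76 mm by 85 mm) begins 54 mm behind the grasp point. The pads swing forward as they close: fully open they stand 13 mm farther back than shut.
Start: joints at [65.89, 24.242, 93.386, -0, 62.372, -1.089], TCP at [0.244, 0.575, 0.193] pointing down, gripper open.
Joint ranges: [-172.04, 172.04], [-51.8, 120.97], [4.93, 147.93], [-75.15, 255.16], [6.16, 154.13], [-145.62, 145.62]. Speed limits (degrees/s): [136.94, 136.94, 172.46, 180, 180, 180].

## Interface

Orientations are given as [roll, pitch, yaw] about the fixed x, y, z axes, in that order (R = Rz(yaw) Ry(pitch) Rx(roll)).
In Python, from rig import sensors, optics, ticket gives the robot as it stands.
- The arm moves only by the shell command python3 -m handwheel 'ROWS'. ROWS is JSON, a list of rows, each a list of 3 entries, a list of its own where there are three numbers: the shift along the tool's x, y, z in m, then the turn, a rotation vector about the tool's x, y, z in degrees, then the opening, from -1 (shut) to 1 (fully open), so that 0 is half open. In form: [[[x, y, z], [rx, ry, rz], fingers], ...]. A call has 1 to 12 rows; each row shifts and turns the commanded pose from where the row before left it, along the tool's axes as they then stand; what a row does not reach is not made up. A row lasts 1/8 s, in which the tool goes at most 62.5 mm and 10.7 degrees, less where a joint would pass 70% of its speed; a pose out of reach is approached as far as the arm can. A call is refused whole if a number of a shift passes 0.0625 or a number of a turn 10.7, either way. A call with a gripper value outside its range is refused whole. The fingers move at their own pace and stop on an object; the grip force is fixed at half the most. Time passes only in rows, so rows that do not move let the fingers close. It gives the time, the measured TCP pose, the force and the opening at its end, in the units of the state.
- sensors.get_state(): the state, without advancing time (a new reading comes with each control period).
- optics.read_camera(name): name is "side" or "top"; returns a dict with "color" (480x640x3 uint8, red, green, blue), "fx", "fy", "cx", "cy" (pixels), "origin" and "rotation" of the camera in the world. Camera axes: x right, y down, z forward; pixel columns grow to the right and rows downward; lengths in m; the calibration is good to about 2 mm. A picture is of the moment at which its call begins. There is no depth.
- ticket.close_job(): hands the job in, once; it reports no verdict.
The state is a dict: "time_s": time; "q": joint angles; "dq": joint speeds; "effort": joint torques, N m; "eef_pos": TCP position; "eef_rot": TCP orientation; "wrist_force": force on the tool from outside, world axes, zero at the start; "moment": the same for the moment, N m; "grip_width": finger opening in m.
Only numpy, scipy, OpenCV 4.12 (cv2) and the standard library are available. Lean on these libraries where they do the work, as an engineer would, in place of code of your own. Each camera call takes 0.05 s, during which the arm holds its last target. There are 200 camera calls.

## Task

Slide the steel dust cover of the plywood deck fully open, then slide each of the two flat tins that stand on the deck - one round, one square - along the deck into the nest of its own shape, so that it drops in and lies flat; their lids are loose, so never lift the tins off the deck or tip them up. Then slide the cover fully shut over both tins, and leave everything else on the table where it is.

Things in the scene. Friction and masses are not known exactly. Their poses are not given: they have to be found in the camera images.
- deck: Fixed plywood deck, 18 mm high. Origin: on the table under the middle of the row of two nests; x along the row and the cover's travel (away from the robot at yaw 0), y left, z up. Row: x -84 to 84, y -44 to 44 mm. Level ledges on both sides: |y| 44 to 160, x -104 to 110 mm; one tin starts on each, either way round. Cover carriage: x 84 to 280, |y| under 56, 45 mm high.
- cover (a joint): Travel of the steel cover along deck +x, m: 0 = fully shut over both nests, 0.180 = fully open (end stops at both). Stays where left; moving it takes 1.5 N plus 4 N per m/s. A 172 x 88 mm plate, underside 33 mm, top 37 mm above the table (15 mm over the deck): a seated tin passes under it, an unseated one does not. Shut, it spans deck x -86 to 86 mm.
- cover_fin (a point): Middle of the top edge of the cover's upright fin, by which it is pushed either way: 10 mm thick (along deck x), 60 mm wide (along deck y), rising 28 mm from the cover to 65 mm above the table. With the cover shut it stands at deck x = -60 mm, y = 0; it moves with the cover.
- round_nest (a point): Centre of the floor of the round nest: a round pocket 73 mm across, 8 mm deep, floor 10 mm above the table. It is either the near (deck x = -42 mm) or the far (deck x = +42 mm) one of the row, the square nest being the other; both at deck y = 0, hidden while the cover is shut. Axes parallel to the deck's.
- square_nest (a point): Centre of the floor of the square nest: a pocket 73 x 73 mm, sides parallel to the deck's axes, 8 mm deep, floor 10 mm above the table; otherwise like the round nest.
- round_tin: Closed round aluminium tin, 68 mm across, 20 mm high, about 0.11 kg, loose. Origin: centre of its underside, z up. Starts on the deck (origin 18 mm above the table); seated, its origin is 10 mm above the table and it stands 12 mm proud of the deck.
- square_tin: Closed square aluminium tin, 68 x 68 mm, 20 mm high, about 0.12 kg, loose. Origin: centre of its underside, x and y along its sides, z up. Starts on the deck turned by up to 0.4 rad from the deck's axes; seated, its origin is 10 mm above the table. It fits in any of its four quarter turns.
- oblong_tin: Bystander: oblong aluminium tin 95 x 50 x 22 mm on the table to the right of the deck. It has no nest. Origin: centre of its underside.
- cup: Bystander: white ceramic cup with a handle, 76 mm across, 75 mm high, beyond the left ledge. Origin: centre of its underside.
- brush: Bystander: blue hand brush lying bristles down, 185 mm long, 38 mm high, beyond the right ledge. Origin: on the table, between head and handle.
- spray: Bystander: yellow spray bottle standing, 72 mm across, 215 mm high, far right. Origin: centre of its underside.
- steel_box: Bystander: closed steel box with a sliding lid, 100 x 160 x 64 mm, far left. Origin: centre of its underside.
- soap: Bystander: white bar of soap 55 x 85 x 28 mm on the table to the left of the deck. Origin: centre of its underside.
Mind the look-alikes: they are no part of the job. Leave any green look-alike of the part that bears square_nest alone. What is shaped like the square_tin but yellow is not meant.

How it is judged (in metres and radians):
On the way, in this order (a step that is already met when the one before it is completed fails the run):
1. the cover has been slid open (value of joint cover above 0.168 m), for 0.1 s.
2. both tins lie flat in the nests of their own shape, the cover still open (horizontal distance between round_tin and round_nest below 0.006 m and height (world z) of each of round_tin, square_tin below 0.0125 m and angle between each of round_tin, square_tin's own z axis and vertical below 0.06 rad and horizontal distance between square_tin and square_nest below 0.006 m and value of joint cover above 0.15 m), for 0.2 s.
At the end, for the whole second after the job is handed in: Each tin lies in the nest of its own shape: centre within 6 mm of the nest's centre, origin less than 12.5 mm above the table (on the nest's floor), tilted less than 0.06 rad, at rest; the cover is shut to within 7 mm (horizontal distance between round_tin and round_nest below 0.006 m and height (world z) of each of round_tin, square_tin below 0.0125 m and angle between each of round_tin, square_tin's own z axis and vertical below 0.06 rad and horizontal distance between square_tin and square_nest below 0.006 m and value of joint cover below 0.007 m and linear speed of each of round_tin, square_tin below 0.02 m/s); the robot touches nothing.
It fails at once if a tin is lifted more than 15 mm off the deck (height (world z) of any of round_tin, square_tin above 0.033 m).
It fails at once if a tin is tipped by more than 0.6 rad (angle between any of round_tin, square_tin's own z axis and vertical above 0.6 rad).
It fails at once if a bystander (oblong tin, cup, brush, spray bottle, steel box or soap) is moved more than 20 mm (distance of any of oblong_tin, cup, brush, spray, steel_box, soap from where it was at the start of the episode above 0.02 m).
It also fails if it takes over 72 s, if anything falls off the work surface, if the arm or the gripper's body presses on something with over 40 N, if the wrist force passes 120 N, or if a joint passes its speed limit or range.

## Working session

There is one attempt and no reset: what is moved stays moved. The work goes in short steps, Python scripts to look and compute and a shell command to move; the robot and the scene stay as the last step left them, time stands still between calls to the robot, and variables do not carry over. Pictures are saved under pics/ and viewed, about 8 in all and at most 12, crops included, and the job is handed in when it is done.

```bash
ls; mkdir -p pics; python3 - <<'E'
from rig import sensors, optics
import cv2, numpy as np
print(sensors.get_state())
for n in("top","side"):
    c=optics.read_camera(n); cv2.imwrite(f"pics/{n}0.png",c["color"][:,:,::-1])
    print(n,{k:v for k,v in c.items() if k!="color"})
E
```

```text
pics
{'time_s': 0.0, 'q': array([ 6.58889432e+01,  2.42852134e+01,  9.34353853e+01, -7.43079739e-04,
        6.23724828e+01, -1.08908363e+00]), 'dq': array([-0.01006416,  0.03748438, -0.03080989,  0.14494287, -0.13028855,
        0.01652176]), 'effort': array([-2.09200669e-03, -5.57400906e+01, -2.81736231e+01, -3.29408549e-04,
        7.37888186e-03, -1.65551097e-05]), 'eef_pos': array([0.24414674, 0.57463539, 0.19261012]), 'eef_rot': array([-9.00930772e+01,  1.11152046e-03, -2.30216289e+01]), 'wrist_force': array([ 0.71120157, -0.17965272,  1.38261819]), 'moment': array([-0.02257813, -0.02189868,  0.00265214]), 'grip_width': 0.08498927788177013}
top {'fx': 506.499501883545, 'fy': 506.499501883545, 'cx': 322.44662945112594, 'cy': 237.50197866799266, 'origin': array([0.48796832, 0.0217624 , 1.08572519]), 'rotation': array([-175.9656804 ,   -1.06671821,  -89.05175532])}
side {'fx': 574.6652666400388, 'fy': 574.6652666400388, 'cx': 316.8432923531252, 'cy': 237.36533991730494, 'origin': array([ 0.01790477, -0.88934208,  0.67838193]), 'rotation': array([-119.15070466,   -1.03371735,  -31.37163276])}
```

View pics/top0.png

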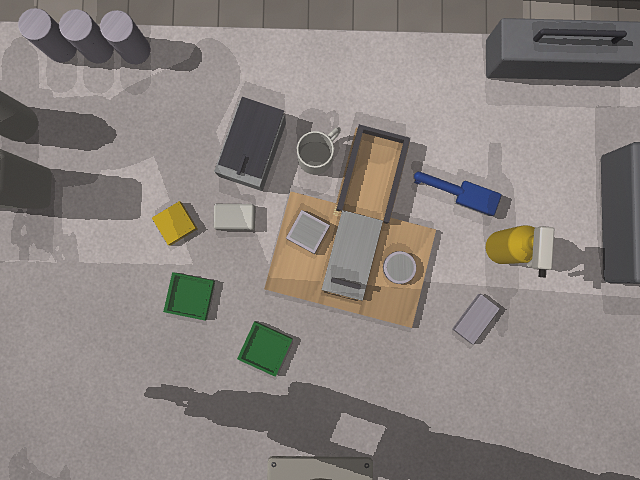

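View pics/side0.png

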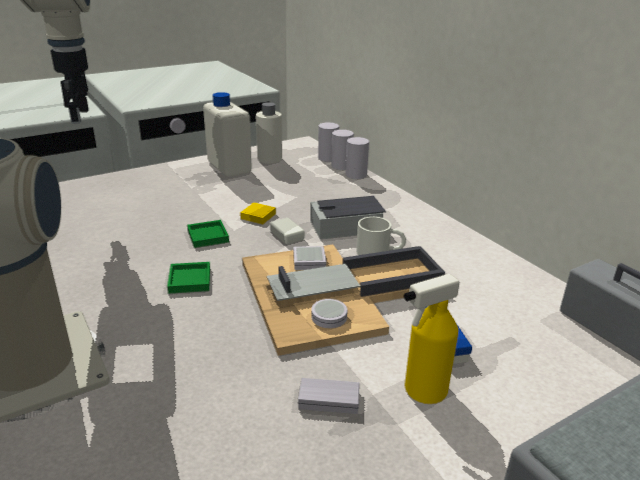

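The top view shows the deck's outer corners near (293,193), (265,290), (412,327) and (440,231). The cover is at (352,255) with its fin at (346,283).
- **Square tin candidates:** the grey square on the left ledge (308,232) is the one I choose. The yellow square (175,223) and the grey oblong tin (478,318) are not meant.
- **Round tin:** (400,267).
- **Nest look-alikes:** the green trays (190,296) and (265,348), which I leave alone.

```bash
cat > h.py <<'E'
import numpy as np, cv2
from scipy.spatial.transform import Rotation as R
from rig import sensors, optics
def cast(c,uv,z):
    uv=np.atleast_2d(np.asarray(uv,float)); r=R.from_euler('xyz',c["rotation"],degrees=True).as_matrix()
    d=np.c_[(uv[:,0]-c["cx"])/c["fx"],(uv[:,1]-c["cy"])/c["fy"],np.ones(len(uv))]@r.T
    return c["origin"]+d*((z-c["origin"][2])/d[:,2])[:,None]
def proj(c,p):
    r=R.from_euler('xyz',c["rotation"],degrees=True).as_matrix()
    q=(np.atleast_2d(p)-c["origin"])@r
    return np.c_[q[:,0]/q[:,2]*c["fx"]+c["cx"],q[:,1]/q[:,2]*c["fy"]+c["cy"]]
def blobs(c,box,fn,amin=300):
    x0,y0,x1,y1=box; im=c["color"][y0:y1,x0:x1]; hsv=cv2.cvtColor(im,cv2.COLOR_RGB2HSV)
    m=cv2.morphologyEx(fn(hsv).astype(np.uint8),cv2.MORPH_OPEN,np.ones((3,3)))
    cs,_=cv2.findContours(m,cv2.RETR_EXTERNAL,cv2.CHAIN_APPROX_NONE)
    return [(k[:,0]+[x0,y0]) for k in sorted(cs,key=cv2.contourArea,reverse=True) if cv2.contourArea(k)>amin]
wood=lambda h:(h[...,1]>70)&(h[...,0]<25)&(h[...,2]>60)
grey=lambda h:(h[...,1]<45)
E
python3 - <<'E'
from h import *
c=optics.read_camera("top")
b=blobs(c,(250,175,455,340),wood)
pts=np.vstack(b); print([len(k) for k in b])
# edge lines: fit hull parts
ap=np.array([[293,193],[265,290],[412,327],[440,231]],float)
L=[]
for i in range(4):
    a,d=ap[i],ap[(i+1)%4]; t=(d-a)/np.linalg.norm(d-a); n=np.array([-t[1],t[0]])
    s=(pts-a)@t; e=np.abs((pts-a)@n); k=(e<4)&(s>8)&(s<np.linalg.norm(d-a)-8)
    if i==3: k=(e<5)&(s>8)&((s<30)|(s>125))
    v=cv2.fitLine(pts[k].astype(np.float32),cv2.DIST_HUBER,0,.01,.01).ravel(); L.append(v); print(k.sum())
C=[]
for i in range(4):
    p,q=L[i-1],L[i]; st=np.linalg.solve(np.c_[p[:2],-q[:2]],q[2:]-p[2:]); C.append(p[2:]+p[:2]*st[0])
C=np.array(C); W=cast(c,C,.018); print(C.round(1),W.round(4))
print("sides",[np.linalg.norm(W[i]-W[(i+1)%4]).round(4) for i in range(4)])
fx=(W[0]-W[1]+W[3]-W[2])[:2]; ly=(W[0]-W[3]+W[1]-W[2])[:2]
print("yaw",np.degrees(np.arctan2(fx[1],fx[0])),np.degrees(np.arctan2(-ly[0],ly[1])))
yaw=np.arctan2(fx[1]-ly[0],fx[0]+ly[1]); 
o=W[:,:2].mean(0)-.003*np.array([np.cos(yaw),np.sin(yaw)]); print("deck",o,np.degrees(yaw))
im=c["color"].copy()
cv2.imwrite("pics/crop1.png",cv2.resize(im[170:340,250:455,::-1],None,fx=3.5,fy=3.5,interpolation=cv2.INTER_CUBIC))
for nm,box in(("sq",(283,208,334,256)),("rd",(380,245,422,290))):
    for k in blobs(c,box,grey):
        print(nm,len(k),cv2.contourArea(k),cv2.minAreaRect(k),cv2.minEnclosingCircle(k))
E
```

```text
[667, 160]
82
132
64
56
[[290.4 191.5]
 [264.3 288.3]
 [411.1 326.9]
 [435.3 229.5]] [[ 0.6603  0.0728  0.018 ]
 [ 0.4547  0.1231  0.018 ]
 [ 0.3792 -0.1856  0.018 ]
 [ 0.585  -0.2365  0.018 ]]
sides [np.float64(0.2116), np.float64(0.3178), np.float64(0.2119), np.float64(0.3183)]
yaw -13.815348146776104 -13.712738101802909
deck [ 0.51689545 -0.05584923] -13.753754322379702
sq 109 1007.5 ((307.4490051269531, 231.42674255371094), (32.641754150390625, 32.72156524658203), 28.610462188720703) ((307.6029357910156, 231.3014678955078), 21.66462516784668)
rd 91 803.5 ((399.1000671386719, 267.20001220703125), (31.75216293334961, 32.199378967285156), 63.43495178222656) ((399.0517272949219, 267.31610107421875), 16.621973037719727)
```

View pics/crop1.png

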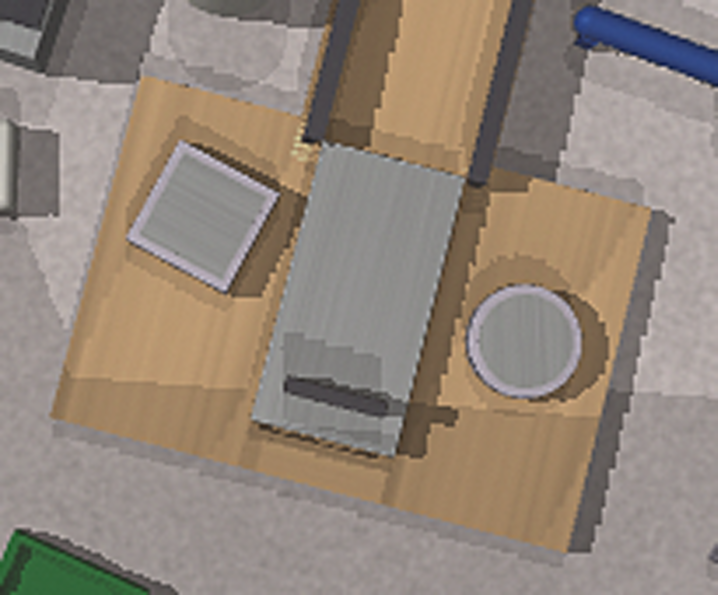

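The crop confirms the choice: the grey square tin is on the left ledge and the round one on the right. The cover is shut and its fin is at the near end. Next I work out the deck frame and the distances.

```bash
cat >> h.py <<'E'
O=np.array([.5169,-.0558]); YAW=-13.75
def deck(p):
    p=np.atleast_2d(p)[:,:2]-O; a=np.radians(YAW); return p@np.array([[np.cos(a),-np.sin(a)],[np.sin(a),np.cos(a)]])
def st():
    s=sensors.get_state(); print("t %.2f deck xy %s z %.4f rot %s F %s grip %.4f"%(s["time_s"],(deck(s["eef_pos"])[0]*1e3).round(1),s["eef_pos"][2],s["eef_rot"].round(2),s["wrist_force"].round(1),s["grip_width"]))
def tins(c,bs,br):
    k=blobs(c,bs,grey)[0]; (u,v),wh,_=cv2.minAreaRect(k)
    P=cast(c,cv2.boxPoints(cv2.minAreaRect(k)),ZS); D=deck(P)*1e3
    e=D[1]-D[0]; print("sq",D.mean(0).round(1),"ang",((np.degrees(np.arctan2(e[1],e[0]))+45)%90-45).round(1),"side",[np.linalg.norm(D[i]-D[i-1]).round(1) for i in range(4)])
    k=blobs(c,br,grey)[0]; D=deck(cast(c,k,ZR))*1e3; (cx,r)=cv2.minEnclosingCircle(D.astype(np.float32)); print("rd",np.round(cx,1),"dia",round(2*r,1),"mean",D.mean(0).round(1))
ZS=ZR=.038
E
python3 - <<'E'
from h import *
st(); c=optics.read_camera("top"); tins(c,(283,208,334,256),(380,245,422,290))
cov=blobs(c,(320,205,385,302),lambda h:(h[...,1]<60)&(h[...,2]>90),500)
D=deck(cast(c,cv2.boxPoints(cv2.minAreaRect(cov[0])),.037))*1e3;print("cover",D.round(1),D.mean(0))
f=blobs(c,(325,265,375,300),lambda h:(h[...,2]<75)&(h[...,1]<90),20)
for k in f: D=deck(cast(c,cv2.boxPoints(cv2.minAreaRect(k)),.065))*1e3;print("fin",D.round(1).tolist(),D.mean(0))
E
```

```text
t 0.15 deck xy [-414.8  547.7] z 0.1928 rot [-90.07   0.   -23.02] F [ 0.1 -0.3  0.5] grip 0.0851
sq [ 34.3 101.7] ang -13.6 side [np.float64(67.8), np.float64(68.1), np.float64(68.1), np.float64(68.0)]
rd [  10.8 -100.8] dia 68.9 mean [  10.9 -101.1]
cover [[-74.7  44.1]
 [ 96.9  44.1]
 [ 97.1 -44.3]
 [-74.5 -43.3]] [11.19410925  0.12044105]
```

```bash
python3 - <<'E'
from h import *
c=optics.read_camera("top"); s=optics.read_camera("side")
q=lambda p,z:(deck(cast(c,p,z))*1e3).round(1).tolist()
print("fin",q([[332,279.5],[360.5,286]],.065))
print("carr far outer",q([[361,125],[410,138]],.045),"near",q([[338,210],[386,222.5]],.045))
im=cv2.resize(s["color"][230:360,230:460,::-1],None,fx=3.4,fy=3.4,interpolation=cv2.INTER_CUBIC)
cv2.imwrite("pics/crop2.png",im)
E
```

```text
fin [[-49.0, 28.3], [-47.1, -30.4]]
carr far outer [[278.7, 50.2], [278.4, -56.1]] near [[92.8, 51.7], [93.0, -50.9]]
```

View pics/crop2.png

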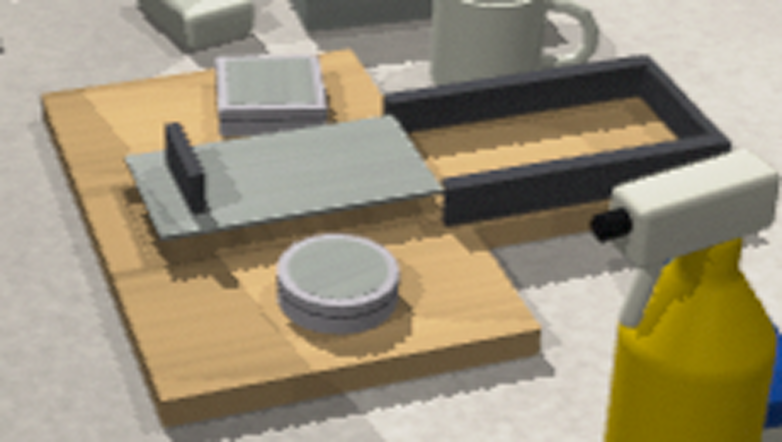

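The crop shows the cover already about 11 mm open, with the fin at deck x ≈ -48. The carriage far end reads 278.5 against 280, so the deck frame holds. Both tins stand on their ledges.

```bash
python3 -m handwheel '[[[0,0,0],[0,-9.27,0],-1],[[0.030,0,-0.050],[0,0,0],-1],[[0.030,0,-0.050],[0,0,0],-1],[[0.030,0,-0.050],[0,0,0],-1],[[0.030,0,-0.050],[0,0,0],-1],[[0.030,0,-0.050],[0,0,0],-1],[[0.030,0,-0.050],[0,0,0],-1],[[0.030,0,-0.050],[0,0,0],-1],[[0.030,0,-0.050],[0,0,0],-1],[[0.030,0,-0.050],[0,0,0],-1],[[0.030,0,-0.048],[0,0,0],-1],[[0.015,0,-0.025],[0,0,0],-1]]'; python3 -c "from h import *;st()"
```

```text
time_s: 1.8
eef_pos: [0.4268, -0.0101, 0.1937]
eef_rot: [-90.0, -0.1, -13.9]
wrist_force: [-0.1, 0.2, -0.3]
grip_width: -0.0
t 1.80 deck xy [-98.4  23. ] z 0.1937 rot [-9.000e+01 -6.000e-02 -1.389e+01] F [-0.1  0.2 -0.3] grip -0.0000
```

```bash
python3 -m handwheel '[[[0.014,0.035,-0.023],[0,0,0],-1],[[0,0.050,0],[0,0,0],-1],[[0,0.040,0],[0,0,0],-1],[[0,0.018,0],[0,0,0],-1],[[0,0,0],[0,0,0],-1]]'; python3 -c "
from h import *;st()
cv2.imwrite('pics/side2.png',cv2.resize(optics.read_camera('side')['color'][180:360,200:460,::-1],None,fx=3,fy=3))"
```

```text
time_s: 2.42
eef_pos: [0.4331, -0.0333, 0.0493]
eef_rot: [-90.0, 0.2, -13.8]
wrist_force: [-0.4, -0.6, 0.5]
grip_width: 0.0002
t 2.42 deck xy [-86.8   2. ] z 0.0493 rot [-90.02   0.18 -13.76] F [-0.4 -0.6  0.5] grip 0.0002
```

View pics/side2.png

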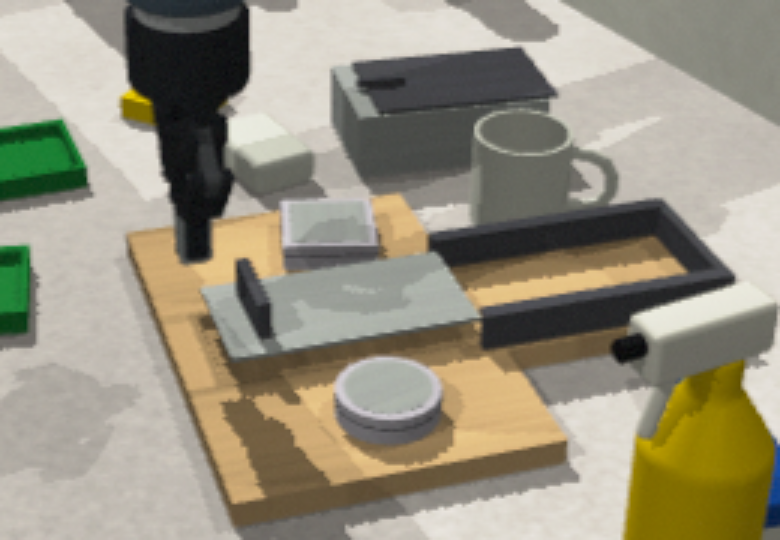

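The fingers stand shut just in front of the fin, clear of everything else. Now I push.

```bash
python3 -m handwheel '[[[0.012,0,-0.002],[0,0,0],-1],[[0.014,0,0],[0,0,0],-1],[[0.016,0,0],[0,0,0],-1],[[0.018,0,0],[0,0,0],-1],[[0.020,0,0],[0,0,0],-1],[[0.020,0,0],[0,0,0],-1],[[0.020,0,0],[0,0,0],-1],[[0.020,0,0],[0,0,0],-1],[[0.016,0,0],[0,0,0],-1],[[0.014,0,0],[0,0,0],-1],[[0.010,0,0],[0,0,0],-1],[[0.003,0,0],[0,0,0],-1]]' && python3 -m handwheel '[[[0.002,0,0],[0,0,0],-1],[[0,0,0],[0,0,0],-1]]'; python3 -c "from h import *;st()"
```

```text
time_s: 3.98
eef_pos: [0.6119, -0.0789, 0.0504]
eef_rot: [-90.0, -0.0, -13.8]
wrist_force: [0.1, -0.7, 0.3]
grip_width: 0.0001
time_s: 4.22
eef_pos: [0.6131, -0.0792, 0.0504]
eef_rot: [-90.0, 0.0, -13.7]
wrist_force: [0.5, 0.1, -0.2]
grip_width: -0.0002
t 4.22 deck xy [99.   0.1] z 0.0504 rot [-9.000e+01  2.000e-02 -1.375e+01] F [ 0.5  0.1 -0.2] grip -0.0002
```

```bash
python3 -m handwheel '[[[0.002,0,0],[0,0,0],-1],[[0.001,0,0],[0,0,0],-1],[[0.001,0,0],[0,0,0],-1],[[0,0,0],[0,0,0],-1]]'; python3 -m handwheel '[[[-0.015,0,0],[0,0,0],-1],[[0,-0.050,0],[0,0,0],-1],[[0,-0.050,0],[0,0,0],0],[[-0.050,-0.020,0.030],[0,0,0],1],[[-0.060,0,0],[0,0,0],1],[[-0.060,0,0],[0,0,0],1],[[-0.060,0,0],[0,0,0],1],[[-0.060,0,0],[0,0,0],1]]'; python3 - <<'E'
from h import *
st();c=optics.read_camera("top");cv2.imwrite('pics/top3.png',cv2.resize(c['color'][110:340,250:455,::-1],None,fx=2.6,fy=2.6,interpolation=cv2.INTER_CUBIC))
tins(c,(283,208,334,256),(380,245,422,290))
E
```

```text
time_s: 4.72
eef_pos: [0.6174, -0.0802, 0.0505]
eef_rot: [-90.0, -0.0, -13.8]
wrist_force: [0.4, -0.2, -0.2]
grip_width: -0.0001
time_s: 5.72
eef_pos: [0.3249, 0.0218, 0.1699]
eef_rot: [-90.0, 0.0, -13.8]
wrist_force: [-0.1, 0.3, 0.7]
grip_width: 0.0855
t 5.72 deck xy [-204.9   29.7] z 0.1699 rot [-9.000e+01  3.000e-02 -1.376e+01] F [-0.1  0.3  0.7] grip 0.0855
sq [ 34.3 101.8] ang -13.6 side [np.float64(67.3), np.float64(68.1), np.float64(67.6), np.float64(68.0)]
rd [  10.8 -100.8] dia 68.9 mean [  10.9 -101.1]
```

View pics/top3.png

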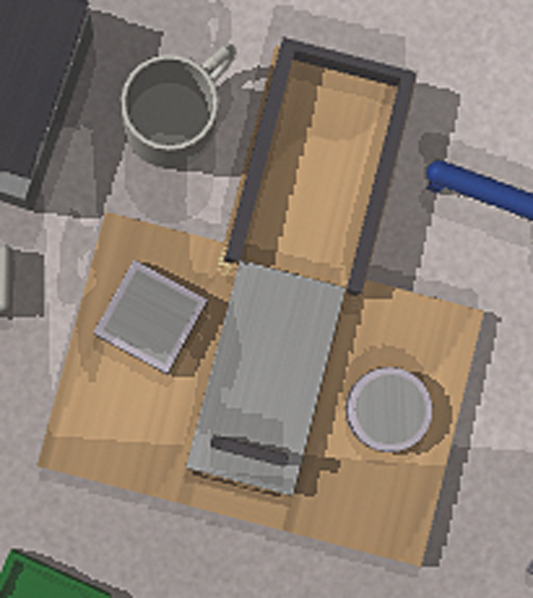

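The picture shows the cover still at its old place, with the fin at crop (250,450), so the fingers did not catch the fin. I check the geometry of the finger tip and the fin across both views.

```bash
python3 - <<'E'
from h import *
from scipy.optimize import least_squares
c=optics.read_camera("top"); s=optics.read_camera("side")
cov=blobs(c,(320,205,385,302),lambda h:(h[...,1]<60)&(h[...,2]>90),500)
D=deck(cast(c,cv2.boxPoints(cv2.minAreaRect(cov[0])),.037))*1e3;print("cover",D.round(1).tolist())
print("TCP side2 proj",(proj(s,[.4331,-.0333,.0493])-[200,180])*3)
a=np.radians(YAW); ex=np.array([np.cos(a),np.sin(a)]); ey=np.array([-ex[1],ex[0]])
w=lambda x,y,z:np.r_[O+x*ex+y*ey,z]
for nm,p in (("deckcorner near L",(-.104,.16,.018)),("near R",(-.104,-.16,.018)),("far R",(.11,-.16,.018)),("finL",(-.048,.03,.065)),("finR",(-.048,-.03,.065)),("cover nL",(-.075,.044,.037)),("cover nR",(-.075,-.044,.037))):
    print(nm,(proj(s,w(*p))-[230,230])*3.4, "top crop",(proj(c,w(*p))-[250,110])*2.6)
# two-view of tip of fin right end: side crop2 (205,210 bottom) top right ~(200,180), left top (178,125)
def tri(ut,us): return least_squares(lambda p:np.r_[proj(c,p)[0]-ut,proj(s,p)[0]-us],[.47,-.05,.05])
for ut,us in (((332,279.5),(230+178/3.4,230+126/3.4)),((360.5,286),(230+203/3.4,230+180/3.4))):
    r=tri(ut,us);print("fin tri",r.x,deck(r.x),r.cost)
E
```

```text
cover [[-75.0, 43.9], [96.7, 44.9], [97.3, -43.7], [-74.3, -43.7]]
TCP side2 proj [[194.54680465 303.85488557]]
deckcorner near L [[38.71392106 89.51005374]] top crop [[ 35.67638933 464.65522087]]
near R [[158.782093   397.15306014]] top crop [[419.89149447 565.70473578]]
far R [[539.59228784 324.90970075]] top crop [[482.96541359 309.76402992]]
finL [[170.89132128 117.03497176]] top crop [[211.42107435 438.87533238]]
finR [[197.3021107  170.73982206]] top crop [[286.49035645 458.61921312]]
cover nL [[122.18800567 151.26693825]] top crop [[184.46836711 467.05150317]]
cover nR [[157.88961301 232.67984687]] top crop [[291.83187494 495.28871597]]
fin tri [ 0.47803151 -0.01792537  0.05992371] [[-0.04675686  0.02755073]] 1.3413546977318203
fin tri [ 0.46474836 -0.07521311  0.05910115] [[-0.04604286 -0.03125248]] 0.27169893051859895
```

```bash
python3 -m handwheel '[[[0.060,0.040,0],[0,0,0],-1],[[0.060,0.040,0],[0,0,0],-1],[[0,0.02,-0.03],[0,0,0],-1],[[0,0,0],[0,0,0],-1],[[0,0,0],[0,0,0],-1]]'; python3 - <<'E'
from h import *
st();p=sensors.get_state()["eef_pos"]
o=[]
for n in("top","side"):
    c=optics.read_camera(n);im=c["color"].copy();u=proj(c,p)[0];print(n,u)
    cv2.drawMarker(im,tuple(int(round(t)) for t in u),(255,0,255),cv2.MARKER_CROSS,9,1)
    x,y=int(u[0]),int(u[1]); x0=x-65;y0=y-85;print(x0,y0)
    o.append(cv2.resize(im[y0:y0+140,x0:x0+130,::-1],None,fx=3,fy=3,interpolation=cv2.INTER_CUBIC))
cv2.imwrite("pics/tip.png",np.hstack(o))
E
```

```text
time_s: 6.5
eef_pos: [0.4225, -0.0325, 0.0812]
eef_rot: [-90.0, -0.0, -13.8]
wrist_force: [-0.2, -0.2, -0.4]
grip_width: -0.0002
t 6.50 deck xy [-97.3   0.2] z 0.0812 rot [-8.999e+01 -2.000e-02 -1.380e+01] F [-0.2 -0.2 -0.4] grip -0.0002
top [339.91947647 306.99659324]
274 221
side [259.30946015 268.81492468]
194 183
```

View pics/tip.png

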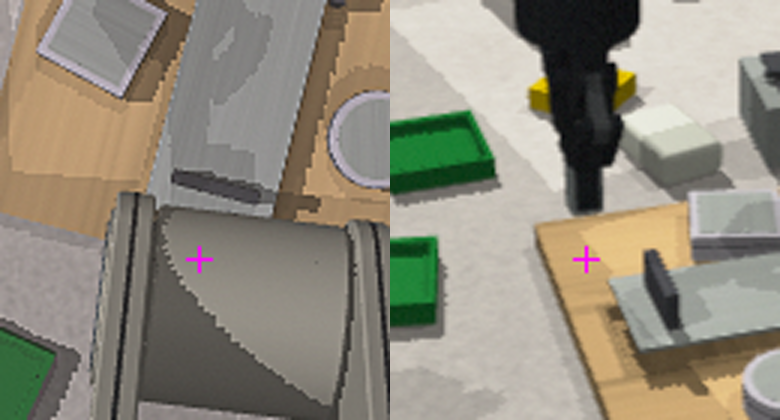

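The side view puts the finger tip about 16 px above the projected TCP (tip at (585,212), cross at (586,260)), so the tip sits either higher or farther off than reported. A gentle touch on the deck's near margin will settle which.

```bash
python3 -m handwheel '[[[0,0.025,0],[0,0,0],-1],[[0,0.020,0],[0,0,0],-1],[[0,0.010,0],[0,0,0],-1],[[0,0,0],[0,0,0],-1],[[0,0,0],[0,0,0],-1]]'; python3 - <<'E'
from h import *
st();p=sensors.get_state()["eef_pos"]
s=optics.read_camera("side");print("start TCP side",proj(s,[.2441,.5746,.1926]),"now",proj(s,p))
u=proj(s,p)[0]; x,y=u.astype(int); im=s["color"][y-60:y+30,x-40:x+60]
cv2.imwrite("pics/tip2.png",cv2.resize(im[:,:,::-1],None,fx=5,fy=5,interpolation=cv2.INTER_CUBIC));print(x-40,y-60)
i0=cv2.imread("pics/side0.png");cv2.imwrite("pics/tip2.png",np.hstack([cv2.imread("pics/tip2.png")[:,:],cv2.resize(i0[50:140,30:90],None,fx=5,fy=5,interpolation=cv2.INTER_CUBIC)]))
E
```

```text
time_s: 7.22
eef_pos: [0.4227, -0.0323, 0.0268]
eef_rot: [-90.0, -0.1, -13.7]
wrist_force: [-0.1, -0.1, -0.4]
grip_width: 0.0003
t 7.22 deck xy [-97.1   0.4] z 0.0268 rot [-8.999e+01 -7.000e-02 -1.374e+01] F [-0.1 -0.1 -0.4] grip 0.0003
start TCP side [[ 84.06116377 136.22196423]] now [[260.21593088 292.00024963]]
220 232
```

View pics/tip2.png

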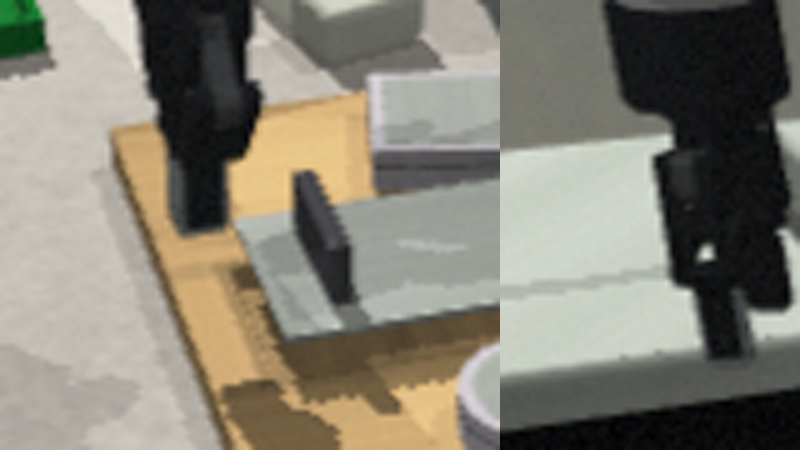

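The tip shows at side pixel (260,278) against a TCP projection of (260,292). The starting picture fits the same offset, about 27–30 mm upward. I keep going down until the deck is felt.

```bash
python3 -m handwheel '[[[0,0.010,0],[0,0,0],-1],[[0,0.008,0],[0,0,0],-1],[[0,0,0],[0,0,0],-1]]';python3 -m handwheel '[[[0,0.005,0],[0,0,0],-1],[[0,0,0],[0,0,0],-1]]';python3 -m handwheel '[[[0,0.004,0],[0,0,0],-1],[[0,0,0],[0,0,0],-1]]'
```

```text
time_s: 7.65
eef_pos: [0.4213, -0.0324, 0.0073]
eef_rot: [-90.0, 0.1, -13.8]
wrist_force: [0.1, -0.9, 0.7]
grip_width: -0.0
time_s: 7.9
eef_pos: [0.4218, -0.0324, 0.0028]
eef_rot: [-90.0, 0.0, -13.8]
wrist_force: [-0.3, -0.2, 0.5]
grip_width: 0.0004
time_s: 8.15
eef_pos: [0.4219, -0.0324, -0.0011]
eef_rot: [-90.0, 0.0, -13.8]
wrist_force: [0.5, -1.3, 0.5]
grip_width: 0.0
```

```bash
python3 -m handwheel '[[[0,0.003,0],[0,0,0],-1],[[0,0,0],[0,0,0],-1]]';python3 -m handwheel '[[[0,0.002,0],[0,0,0],-1],[[0,0,0],[0,0,0],-1]]';python3 -m handwheel '[[[0,0.002,0],[0,0,0],-1],[[0,0,0],[0,0,0],-1]]'; python3 -m handwheel '[[[0,0.002,0],[0,0,0],-1],[[0,0,0],[0,0,0],-1]]'
```

```text
time_s: 8.4
eef_pos: [0.4219, -0.0324, -0.0041]
eef_rot: [-90.0, 0.0, -13.7]
wrist_force: [-0.3, 0.3, -0.1]
grip_width: 0.0001
time_s: 8.65
eef_pos: [0.422, -0.0324, -0.006]
eef_rot: [-90.0, 0.0, -13.7]
wrist_force: [0.1, 1.0, 0.2]
grip_width: -0.0
time_s: 8.9
eef_pos: [0.4219, -0.0324, -0.008]
eef_rot: [-90.0, 0.0, -13.8]
wrist_force: [0.5, 0.5, 0.2]
grip_width: 0.0003
time_s: 9.15
eef_pos: [0.422, -0.0324, -0.01]
eef_rot: [-90.0, 0.0, -13.7]
wrist_force: [0.3, -0.4, -0.2]
grip_width: -0.0001
```

```bash
for i in 1 2 3; do python3 -m handwheel '[[[0,0.0015,0],[0,0,0],-1],[[0,0,0],[0,0,0],-1]]'|grep -E "pos|force"; done; python3 - <<'E'
from h import *
s=optics.read_camera("side");p=sensors.get_state()["eef_pos"];print(proj(s,p),proj(s,p+[0,0,.028]))
cv2.imwrite("pics/tip3.png",cv2.resize(s["color"][240:300,220:320,::-1],None,fx=6,fy=6,interpolation=cv2.INTER_CUBIC))
E
```

```text
eef_pos: [0.422, -0.0324, -0.0115]
wrist_force: [0.1, 0.1, -0.1]
eef_pos: [0.422, -0.0324, -0.013]
wrist_force: [-0.2, 0.8, -0.2]
eef_pos: [0.422, -0.0324, -0.0145]
wrist_force: [0.1, -0.2, -0.4]
[[260.53882763 309.02534237]] [[260.12199292 297.61376137]]
```

View pics/tip3.png

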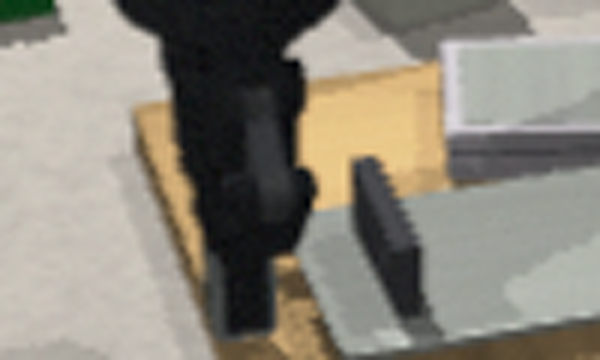

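The tip is at side pixel (261,296), which by the view puts it about at deck height. I go on in small steps.

```bash
for i in 1 2 3 4; do python3 -m handwheel '[[[0,0.0015,0],[0,0,0],-1],[[0,0,0],[0,0,0],-1]]'|grep -E "pos|force"; done
```

```text
eef_pos: [0.422, -0.0324, -0.016]
wrist_force: [0.1, 0.7, 0.5]
eef_pos: [0.422, -0.0324, -0.0175]
wrist_force: [0.5, 0.2, 1.1]
eef_pos: [0.422, -0.0324, -0.019]
wrist_force: [0.9, 0.3, 0.1]
eef_pos: [0.4221, -0.0324, -0.0199]
wrist_force: [-2.0, 0.2, 12.0]
```

Contact comes at a TCP reading of -0.0195 m, so the shut tips really sit 37.5 mm above the reported TCP. The camera agrees, so I correct for it: tip height = TCP z + 37.5 mm. I push again with the tip at about 46 mm.

```bash
python3 -m handwheel '[[[0,-0.029,0],[0,0,0],-1],[[0,0,0],[0,0,0],-1],[[0.020,0,0],[0,0,0],-1],[[0.014,0,0],[0,0,0],-1],[[0.016,0,0],[0,0,0],-1],[[0.018,0,0],[0,0,0],-1],[[0.020,0,0],[0,0,0],-1],[[0.020,0,0],[0,0,0],-1],[[0.020,0,0],[0,0,0],-1],[[0.020,0,0],[0,0,0],-1],[[0.018,0,0],[0,0,0],-1],[[0.014,0,0],[0,0,0],-1]]'; python3 -m handwheel '[[[0.010,0,0],[0,0,0],-1],[[0.004,0,0],[0,0,0],-1],[[0.003,0,0],[0,0,0],-1],[[0,0,0],[0,0,0],-1]]';python3 -c "from h import *;st()"
```

```text
time_s: 12.45
eef_pos: [0.5972, -0.0753, 0.0079]
eef_rot: [-90.0, 0.1, -13.8]
wrist_force: [-1.6, 0.8, 1.5]
grip_width: -0.0003
time_s: 12.95
eef_pos: [0.6135, -0.0793, 0.0086]
eef_rot: [-90.0, -0.0, -13.7]
wrist_force: [-0.6, 0.5, -0.3]
grip_width: -0.0002
t 12.95 deck xy [99.4  0.1] z 0.0086 rot [-9.000e+01 -2.000e-02 -1.375e+01] F [-0.6  0.5 -0.3] grip -0.0002
```

```bash
for i in 1 2 3; do python3 -m handwheel '[[[0.002,0,0],[0,0,0],-1],[[0,0,0],[0,0,0],-1]]'|grep -E "pos|force"; done
```

```text
eef_pos: [0.6154, -0.0798, 0.0087]
wrist_force: [-0.8, -0.5, -0.6]
eef_pos: [0.6176, -0.0803, 0.0087]
wrist_force: [-0.7, 0.3, -0.1]
eef_pos: [0.6187, -0.0806, 0.0086]
wrist_force: [-4.5, 0.4, 3.3]
```

The stop is felt at deck x ≈ 104.7, where 104 was predicted, so the frames agree. I back off and measure the nests.

```bash
python3 -m handwheel '[[[-0.020,0,0],[0,0,0],-1],[[0,-0.060,0],[0,0,0],0],[[-0.060,-0.010,0],[0,0,0],1],[[-0.060,0,0],[0,0,0],1],[[-0.060,0,0],[0,0,0],1],[[-0.060,0,0],[0,0,0],1],[[-0.050,0,0],[0,0,0],1]]'; python3 - <<'E'
from h import *
st();c=optics.read_camera("top");cv2.imwrite('pics/top4.png',cv2.resize(c['color'][110:340,250:455,::-1],None,fx=2.6,fy=2.6,interpolation=cv2.INTER_CUBIC))
tins(c,(283,208,334,256),(380,245,422,290))
E
```

```text
time_s: 14.58
eef_pos: [0.3168, -0.0067, 0.0788]
eef_rot: [-90.0, -0.1, -13.8]
wrist_force: [0.5, 0.4, 0.9]
grip_width: 0.0856
t 14.57 deck xy [-2.06e+02  1.00e-01] z 0.0788 rot [-89.98  -0.1  -13.75] F [0.5 0.4 0.9] grip 0.0856
sq [ 34.3 101.8] ang -13.6 side [np.float64(67.3), np.float64(68.1), np.float64(67.6), np.float64(68.0)]
rd [  10.8 -100.8] dia 68.9 mean [  10.9 -101.1]
```

View pics/top4.png

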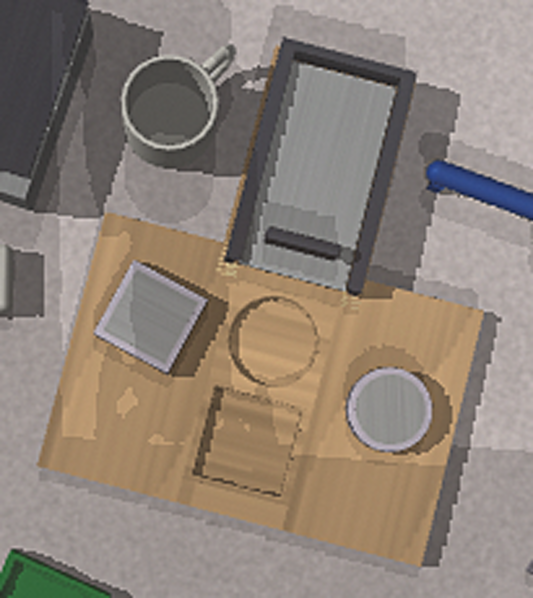

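Round nest at crop (275,340), the far one; square nest at (248,441), the near one. The cover is fully open in its carriage. I check the nest centres and approach the square tin.

```bash
python3 -m handwheel '[[[0.048,0,0.0203],[0,0,0],1],[[0.048,0,0.0203],[0,0,0],1],[[0.048,0,0.0203],[0,0,0],1],[[0.048,0,0.0203],[0,0,0],1],[[0.0483,0,0.0205],[0,0,0],1],[[0,0.03,0],[0,6.8,0],1],[[0,0.03,0],[0,6.8,0],1],[[0,0,0],[0,0,0],1],[[0,0,0],[0,0,0],1]]'; python3 - <<'E'
from h import *
st(); c={**optics.read_camera("top")}
f=lambda P:(deck(cast(c,np.array(P)/2.6+[250,110]-.5+.5/2.6,.018))*1e3).round(1)
q=f([[217,388],[301,405],[281,495],[194,474]]);print("sq nest",q.tolist(),q.mean(0))
q=f([[275,297],[319,340],[275,385],[230,341]]);print("rd nest",q.tolist(),q.mean(0))
E
```

```text
time_s: 15.75
eef_pos: [0.5767, 0.0347, 0.0194]
eef_rot: [-90.0, -0.1, -27.2]
wrist_force: [1.0, 0.7, 0.6]
grip_width: 0.0854
t 15.75 deck xy [ 36.6 102.1] z 0.0194 rot [-8.996e+01 -8.000e-02 -2.722e+01] F [1.  0.7 0.6] grip 0.0854
sq nest [[-6.7, 35.0], [-2.7, -34.4], [-77.0, -36.7], [-78.5, 35.5]] [-41.225  -0.15 ]
rd nest [[77.1, 8.0], [52.2, -35.5], [7.7, -9.9], [33.0, 34.4]] [42.5  -0.75]
```

```bash
python3 -m handwheel '[[[-0.0022,0.020,-0.0008],[0,0,0],1],[[0,0.015,0],[0,0,0],1],[[0,0.0064,0],[0,0,0],1],[[0,0,0],[0,0,0],1]]'; python3 -m handwheel '[[[0,0,0],[0,0,0],0.6],[[0,0,0],[0,0,0],0.3],[[0,0,0],[0,0,0],0.3],[[0,0,0],[0,0,0],0.3],[[0,0,0],[0,0,0],0.3]]'; python3 - <<'E'
from h import *
st(); s=optics.read_camera("side");cv2.imwrite('pics/side5.png',cv2.resize(s['color'][190:330,220:420,::-1],None,fx=4,fy=4,interpolation=cv2.INTER_CUBIC))
E
```

```text
time_s: 16.3
eef_pos: [0.5734, 0.0349, -0.023]
eef_rot: [-90.0, 0.0, -27.3]
wrist_force: [-0.8, 0.4, -0.2]
grip_width: 0.085
time_s: 16.92
eef_pos: [0.574, 0.035, -0.0219]
eef_rot: [-90.0, -0.1, -27.3]
wrist_force: [-0.9, 0.3, 6.3]
grip_width: 0.0665
t 16.93 deck xy [ 33.9 101.8] z -0.0219 rot [-8.996e+01 -7.000e-02 -2.735e+01] F [-0.9  0.3  6.3] grip 0.0665
```

View pics/side5.png

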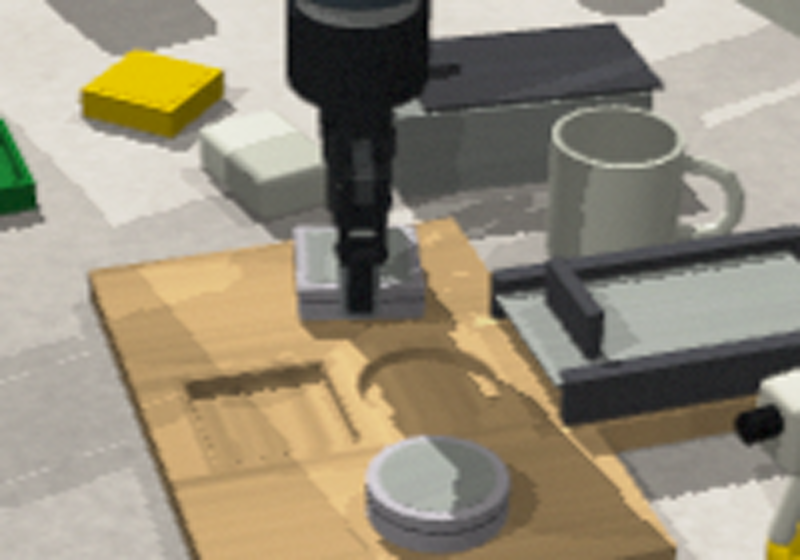

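The square tin is gripped (width 66.5 mm), with the finger tips just above the deck. I square it up, slide it beside the near nest and then in.

```bash
python3 -m handwheel '[[[0,-0.0007,0],[0,-6.8,0],0.3],[[0,0,0],[0,-6.8,0],0.3],[[-0.010,0,0],[0,0,0],0.3],[[-0.018,0,0],[0,0,0],0.3],[[-0.020,0,0],[0,0,0],0.3],[[-0.018,0,0],[0,0,0],0.3],[[-0.010,0,0],[0,0,0],0.3],[[0,0,0],[0,0,0],0.3],[[0,0,0],[0,0,0],0.3]]'; python3 -c "from h import *;st()"
```

```text
time_s: 18.1
eef_pos: [0.4991, 0.0531, -0.0219]
eef_rot: [-90.0, 0.1, -13.8]
wrist_force: [-4.2, 0.8, 7.5]
grip_width: 0.0662
t 18.10 deck xy [-43.2 101.6] z -0.0219 rot [-9.002e+01  7.000e-02 -1.377e+01] F [-4.2  0.8  7.5] grip 0.0662
```

```bash
python3 -m handwheel '[[[0.0012,0,-0.008],[0,0,0],0.3],[[0,0,-0.012],[0,0,0],0.3],[[0,0,-0.015],[0,0,0],0.3],[[0,0,-0.015],[0,0,0],0.3],[[0,0,-0.015],[0,0,0],0.3],[[0,0,-0.015],[0,0,0],0.3],[[0,0,-0.012],[0,0,0],0.3],[[0,0,-0.007],[0,0,0],0.3],[[0,0,-0.0026],[0,0,0],0.3],[[0,0,0],[0,0,0],0.3],[[0,0,0],[0,0,0],0.3]]'; python3 -c "from h import *;st()"
```

```text
time_s: 19.48
eef_pos: [0.4763, -0.0459, -0.0223]
eef_rot: [-90.0, 0.0, -13.7]
wrist_force: [0.3, 0.3, -1.1]
grip_width: 0.0668
t 19.48 deck xy [-41.8  -0. ] z -0.0223 rot [-9.001e+01  3.000e-02 -1.375e+01] F [ 0.3  0.3 -1.1] grip 0.0668
```

The wrist carries -1.1 N, the tin's weight, so it now hangs free over the nest. I release it and look.

```bash
python3 -m handwheel '[[[0,0,0],[0,0,0],0.7],[[0,0,0],[0,0,0],1],[[0,0,0],[0,0,0],1],[[0,-0.020,0],[0,0,0],1],[[0,-0.060,0],[0,0,0],1],[[-0.060,0,0],[0,0,0],1],[[-0.060,0,0],[0,0,0],1],[[-0.040,0,0],[0,0,0],1]]'; cat > m.py <<'E'
import h; from h import *
import sys
st();c=optics.read_camera("top");cv2.imwrite('pics/%s.png'%sys.argv[1],c['color'][:,:,::-1])
for zs,zr in((.030,.030),(.038,.038)):
    h.ZS,h.ZR=zs,zr; print(zs)
    a=np.radians(YAW); w=lambda x,y:proj(c,np.r_[O+np.array([[np.cos(a),-np.sin(a)],[np.sin(a),np.cos(a)]])@[x,y],.03])[0].astype(int)
    u=w(-.042,0); v=w(*eval(sys.argv[2])); tins(c,(u[0]-28,u[1]-28,u[0]+29,u[1]+29),(v[0]-22,v[1]-22,v[0]+23,v[1]+23))
E
python3 m.py m6 '(.0108,-.1008)'
```

```text
time_s: 20.48
eef_pos: [0.3181, -0.0074, 0.058]
eef_rot: [-90.0, 0.1, -13.7]
wrist_force: [0.5, 0.6, -0.5]
grip_width: 0.0855
t 20.48 deck xy [-204.6   -0.3] z 0.0580 rot [-9.001e+01  7.000e-02 -1.374e+01] F [ 0.5  0.6 -0.5] grip 0.0855
0.03
sq [-40.8   0.5] ang -0.1 side [np.float64(68.0), np.float64(67.8), np.float64(68.3), np.float64(67.8)]
rd [  11.2 -102.1] dia 69.4 mean [  11.3 -102.4]
0.038
sq [-40.9   1. ] ang -0.1 side [np.float64(67.5), np.float64(67.3), np.float64(67.8), np.float64(67.3)]
rd [  10.8 -100.8] dia 68.9 mean [  10.9 -101.1]
```

The square tin measures 68.0 mm at its seated height, centred about 1 mm from the nest centre and turned -0.1°: seated. Now the round tin.

```bash
python3 -m handwheel '[[[0.043,0,-0.020],[0,0,0],1],[[0.043,0,-0.020],[0,0,0],1],[[0.043,0,-0.020],[0,0,0],1],[[0.043,0,-0.020],[0,0,0],1],[[0.043,0,-0.0205],[0,0,0],1],[[0,0.03,0],[0,0,0],1],[[0,0,0],[0,0,0],1],[[0,0,0],[0,0,0],1]]'; python3 -c "from h import *;st()"
```

```text
time_s: 21.52
eef_pos: [0.5057, -0.1563, 0.0282]
eef_rot: [-90.0, 0.0, -13.7]
wrist_force: [0.7, 0.3, 0.1]
grip_width: 0.0849
t 21.52 deck xy [  13.  -100.3] z 0.0282 rot [-9.000e+01  5.000e-02 -1.373e+01] F [0.7 0.3 0.1] grip 0.0849
```

```bash
python3 -m handwheel '[[[-0.0022,0.020,-0.0006],[0,0,0],1],[[0,0.018,0],[0,0,0],1],[[0,0.0122,0],[0,0,0],1],[[0,0,0],[0,0,0],1],[[0,0,0],[0,0,0],0.6],[[0,0,0],[0,0,0],0.3],[[0,0,0],[0,0,0],0.3],[[0,0,0],[0,0,0],0.3],[[0,0,0],[0,0,0],0.3]]'; python3 -c "from h import *;st()"
```

```text
time_s: 22.65
eef_pos: [0.5042, -0.1568, -0.0214]
eef_rot: [-90.0, -0.1, -13.8]
wrist_force: [-1.4, 0.3, 5.6]
grip_width: 0.0655
t 22.65 deck xy [  11.7 -101.1] z -0.0214 rot [-9.000e+01 -6.000e-02 -1.375e+01] F [-1.4  0.3  5.6] grip 0.0655
```

```bash
python3 -m handwheel '[[[0.008,-0.0007,0],[0,0,0],0.3],[[0.015,0,0],[0,0,0],0.3],[[0.008,0,0.008],[0,0,0],0.3],[[0,0,0.015],[0,0,0],0.3],[[0,0,0.015],[0,0,0],0.3],[[0,0,0.015],[0,0,0],0.3],[[0,0,0.015],[0,0,0],0.3],[[0,0,0.015],[0,0,0],0.3],[[0,0,0.012],[0,0,0],0.3],[[0,0,0.005],[0,0,0],0.3],[[0,0,0],[0,0,0],0.3],[[0,0,0],[0,0,0],0.3]]'; python3 -c "from h import *;st()"
```

```text
time_s: 24.15
eef_pos: [0.5572, -0.0669, -0.022]
eef_rot: [-90.0, 0.1, -13.8]
wrist_force: [0.4, -1.1, -1.4]
grip_width: 0.0659
t 24.15 deck xy [41.8 -1.2] z -0.0220 rot [-9.000e+01  5.000e-02 -1.376e+01] F [ 0.4 -1.1 -1.4] grip 0.0659
```

```bash
python3 -m handwheel '[[[0.0008,0,0.0011],[0,0,0],0.3],[[0,0,0],[0,0,0],0.3],[[0,0,0],[0,0,0],0.7],[[0,0,0],[0,0,0],1],[[0,0,0],[0,0,0],1],[[0,-0.020,0],[0,0,0],1],[[0,-0.060,0],[0,0,0],1],[[-0.062,-0.020,0],[0,0,0],1],[[-0.062,0,0],[0,0,0],1],[[-0.062,0,0],[0,0,0],1],[[-0.060,0,0],[0,0,0],1]]'; python3 m.py m7 '(.042,0)'; python3 - <<'E'
from h import *
s=optics.read_camera("side");c=cv2.imread("pics/m7.png")
a=cv2.resize(s["color"][215:335,240:400,::-1],(400,300),interpolation=cv2.INTER_CUBIC)
b=cv2.resize(c[180:330,280:420],None,fx=2,fy=2,interpolation=cv2.INTER_CUBIC)
cv2.imwrite("pics/both.png",np.hstack([a,b]))
E
```

```text
time_s: 25.52
eef_pos: [0.3208, -0.0079, 0.0786]
eef_rot: [-90.0, -0.1, -13.8]
wrist_force: [0.5, -0.3, 0.3]
grip_width: 0.0856
t 25.52 deck xy [-201.9   -0. ] z 0.0786 rot [-89.98  -0.11 -13.76] F [ 0.5 -0.3  0.3] grip 0.0856
0.03
sq [-40.8   0.5] ang -0.1 side [np.float64(68.0), np.float64(67.8), np.float64(68.3), np.float64(67.8)]
rd [42.7  0.2] dia 67.9 mean [42.8  0.1]
0.038
sq [-40.9   1. ] ang -0.1 side [np.float64(67.5), np.float64(67.3), np.float64(67.8), np.float64(67.3)]
rd [42.   0.7] dia 67.3 mean [42.2  0.6]
```

View pics/both.png

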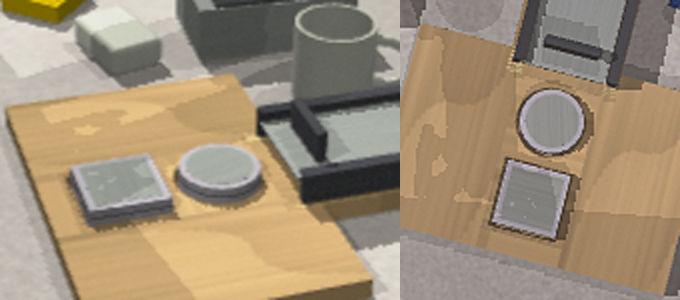

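Both views show the two tins in their nests with the gap around them visible: round centre (552,122) and square (532,198) in the composite. Apparent sizes shrank by about 1–2 %, as seating would do. Now I go over the fin and close the cover.

```bash
python3 -m handwheel '[[[0.045,0,0],[0,0,0],-1],[[0.052,0,0],[0,0,0],-1],[[0.052,0,0],[0,0,0],-1],[[0.052,0,0],[0,0,0],-1],[[0.052,0,0],[0,0,0],-1],[[0.052,0,0],[0,0,0],-1],[[0.052,0,0],[0,0,0],-1],[[0,0,0],[0,0,0],-1],[[0,0,0],[0,0,0],-1]]'; python3 -c "from h import *;st()"; python3 -m handwheel '[[[0,0.030,0],[0,0,0],-1],[[0,0.030,0],[0,0,0],-1],[[0,0.010,0],[0,0,0],-1],[[0,0,0],[0,0,0],-1],[[0,0,0],[0,0,0],-1]]'; python3 -c "from h import *;st()"
```

```text
time_s: 26.75
eef_pos: [0.6683, -0.0929, 0.0779]
eef_rot: [-90.0, 0.0, -13.8]
wrist_force: [-1.2, -0.3, 0.2]
grip_width: 0.0004
t 26.75 deck xy [ 1.559e+02 -1.000e-01] z 0.0779 rot [-9.000e+01  5.000e-02 -1.376e+01] F [-1.2 -0.3  0.2] grip 0.0004
time_s: 27.38
eef_pos: [0.6697, -0.0931, 0.009]
eef_rot: [-90.0, -0.1, -13.7]
wrist_force: [0.9, 0.5, 0.3]
grip_width: 0.0003
t 27.38 deck xy [1.573e+02 1.000e-01] z 0.0090 rot [-89.99  -0.1  -13.75] F [0.9 0.5 0.3] grip 0.0003
```

Now push from 157 to about -40 in deck x, watching the force.

```bash
python3 -m handwheel '[[[-0.014,0,0],[0,0,0],-1],[[-0.012,0,0],[0,0,0],-1],[[-0.012,0,0],[0,0,0],-1],[[-0.012,0,0],[0,0,0],-1],[[-0.012,0,0],[0,0,0],-1],[[-0.012,0,0],[0,0,0],-1]]'; python3 -m handwheel '[[[-0.012,0,0],[0,0,0],-1],[[-0.015,0,0],[0,0,0],-1],[[-0.015,0,0],[0,0,0],-1]]' | grep -E "pos|for"; python3 -m handwheel '[[[-0.015,0,0],[0,0,0],-1],[[-0.015,0,0],[0,0,0],-1],[[-0.015,0,0],[0,0,0],-1],[[-0.012,0,0],[0,0,0],-1],[[-0.010,0,0],[0,0,0],-1],[[-0.006,0,0],[0,0,0],-1],[[0,0,0],[0,0,0],-1]]'; python3 -c "from h import *;st()"
```

```text
time_s: 28.12
eef_pos: [0.5964, -0.0752, 0.0076]
eef_rot: [-90.0, -0.0, -13.8]
wrist_force: [1.5, -0.4, 0.4]
grip_width: 0.0001
eef_pos: [0.5553, -0.0652, 0.0076]
wrist_force: [2.4, -0.1, 1.2]
time_s: 29.38
eef_pos: [0.4847, -0.0479, 0.0075]
eef_rot: [-90.0, 0.1, -13.8]
wrist_force: [-0.9, -1.1, -0.1]
grip_width: -0.0003
t 29.38 deck xy [-33.2  -0. ] z 0.0075 rot [-9.000e+01  7.000e-02 -1.375e+01] F [-0.9 -1.1 -0.1] grip -0.0003
```

```bash
python3 -m handwheel '[[[-0.005,0,0],[0,0,0],-1],[[-0.003,0,0],[0,0,0],-1],[[0,0,0],[0,0,0],-1]]' | grep -E "pos|for"; for i in 1 2 ; do python3 -m handwheel '[[[-0.0015,0,0],[0,0,0],-1],[[0,0,0],[0,0,0],-1]]'|grep -E "pos|force"; done; python3 -c "from h import *;st()"
```

```text
eef_pos: [0.4773, -0.0461, 0.0075]
wrist_force: [-0.3, -1.0, 0.4]
eef_pos: [0.4761, -0.0459, 0.0075]
wrist_force: [1.4, -0.3, -0.1]
eef_pos: [0.4749, -0.0455, 0.0076]
wrist_force: [2.7, -1.0, -1.7]
t 30.25 deck xy [-43.2   0. ] z 0.0076 rot [-9.000e+01 -2.000e-02 -1.375e+01] F [ 2.7 -1.  -1.7] grip -0.0000
```

```bash
python3 -m handwheel '[[[-0.0015,0,0],[0,0,0],-1],[[0,0,0],[0,0,0],-1]]'|grep -E "pos|force"; python3 -m handwheel '[[[0.025,0,0],[0,0,0],-1],[[0,-0.060,0],[0,0,0],-1],[[0,-0.060,0],[0,0,0],-1],[[-0.060,0,0],[0,0,0],-1],[[-0.062,0,0],[0,0,0],-1],[[-0.062,0,0],[0,0,0],-1],[[0,0,0],[0,0,0],-1]]'; python3 - <<'E'
from h import *
st();c=optics.read_camera("top");s=optics.read_camera("side")
for i in range(2):
  cov=blobs(c,(315,205,385,308),lambda h:(h[...,1]<60)&(h[...,2]>90),500)
for k in cov: D=deck(cast(c,cv2.boxPoints(cv2.minAreaRect(k)),.037))*1e3;print("cover",D.round(1).tolist(),D.mean(0))
i0=cv2.imread("pics/top0.png");d=cv2.absdiff(i0,np.ascontiguousarray(c["color"][:,:,::-1])).max(2)
for n,(x0,y0,x1,y1) in dict(soap=(213,202,257,232),cup=(296,126,342,168),box=(215,97,288,190),brush=(413,170,503,216),spray=(485,225,555,278),oblong=(452,293,505,345)).items(): print(n,"changed frac",(d[y0:y1,x0:x1]>40).mean().round(3))
E
```

```text
eef_pos: [0.4751, -0.0455, 0.0078]
wrist_force: [5.7, -3.1, -4.9]
time_s: 31.38
eef_pos: [0.3124, -0.0065, 0.1266]
eef_rot: [-90.1, 0.3, -13.7]
wrist_force: [0.6, -0.9, 0.1]
grip_width: 0.0003
t 31.38 deck xy [-210.4   -0.8] z 0.1266 rot [-90.06   0.34 -13.7 ] F [ 0.6 -0.9  0.1] grip 0.0003
cover [[-86.3, 43.8], [85.5, 44.9], [86.2, -43.7], [-85.6, -43.8]] [-0.07494181  0.28317142]
soap changed frac 0.0
cup changed frac 0.001
box changed frac 0.0
brush changed frac 0.0
spray changed frac 0.0
oblong changed frac 0.0
```

The end stop is felt. The cover measures -86 to 86 mm, which is fully shut, the bystanders are unchanged, and the arm is clear.

```bash
python3 -m handwheel '[[[0,0,0],[0,0,0],-1],[[0,0,0],[0,0,0],-1]]'; python3 -c "from rig import ticket; print(ticket.close_job())"
```

```text
time_s: 31.72
eef_pos: [0.3199, -0.0075, 0.1276]
eef_rot: [-90.0, -0.0, -13.8]
wrist_force: [1.8, 0.2, 0.2]
grip_width: 0.0001
the job is handed in; nothing more can be done
None
```

I opened the cover to its stop and slid the gripped square tin into the near nest and the round tin into the far nest. Then I shut the cover and handed the job in at about 31.7 s; the hand-in gave no verdict.

**Last checks:**
- **Cover:** it measured -86 to 86 mm in deck x (centre -0.1 mm), and I felt the end stop.
- **Tins:** before closing, both measured about 68 mm at seated height. Their centres were 1.3 mm (square) and 0.7 mm (round) from nominal. The cover then passed over them freely.
- **Bystanders:** the top picture showed no change at any of them, and the arm was clear of everything.

**What disagreed:**
- **First push failed:** the fingers passed over the fin and the cover did not move. A touch on the deck and the side view showed the shut finger tips about 37 mm above the reported TCP, so I corrected every later height for that.
- **Cover start:** it stood about 11 mm open at the beginning, not fully shut.

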